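# Seat the mill's proud wheel on its driving lugs

## Task

One of the two notched wheels on the twin-spindle herb mill has been left standing proud on top of its three driving lugs. Grip it by its bar handle and turn it while pressing down until its notches meet the lugs and it drops fully home, flat on its drive plate, then let go. Leave the other wheel, which is already home, in its place.

Things in the scene. Friction and masses are not known exactly. Their poses are not given: they have to be found in the camera images.
- proud_wheel_grip (a point): Loose steel wheel (0.35 kg) standing proud: disc 14 mm above its drive plate, resting on the lug tops, 30 to 60 deg off (either way) on either spindle. Point: centre of its upright bar handle (56 long x, 14 thick y, 44 high), on the axis, 48 mm above the disc's underside; x along the bar and to one notch, z up. It drops 14 mm when its yaw equals the spindle's, or 120 deg either way, within about 10 deg.
- seated_wheel_grip (a point): Identical wheel already home on the other spindle, lugs showing 4 mm above its disc; same point and axes. Each wheel: 10 mm disc, diameter 108, three 26 mm wide rim notches 120 deg apart; hub diameter 48, its top 27 mm above the disc's underside, with a 26 mm blind bore 22 mm deep; the handle stands on the hub, its top at 70 mm.
- spindle_left (a point): Left spindle of the mill: point on its axis at the top of the drive plate, 58 mm above the counter; x points to one lug, z up. A 22 mm spigot, 20 mm high with coned tip, stands on the axis; round it three driving lugs 120 deg apart, 9 mm wide, 11 mm radially, 14 mm high, centred 41.5 mm from the axis.
- spindle_right (a point): Right spindle, the same, 150 mm to the right of the left one, on the same fixed grey mill (black drive plates, steel lugs): a low box 160 mm deep, 300 mm wide, its deck 50 mm above the counter.
Mind the look-alikes: they are no part of the job. Leave any blue or red look-alike of the part that bears proud_wheel_grip alone.

How it is judged:
By the outcome, as a careful person would: the job done as asked, in the order asked, and still so for the second after the job is handed in, with the robot touching nothing.
It also fails if it takes over 29 s, if anything falls off the work surface, if the arm or the gripper's body presses on something with over 40 N, if the wrist force passes 120 N, or if a joint passes its speed limit or range.

## Robot

A 6-joint arm with a two-finger parallel gripper is mounted at the origin on a cart in front of the work surface, level with it; the furniture and walls round the work are solid. World frame = base frame: x ahead of the robot, y to its left, z up, the work surface at z = 0. Lengths are in m, angles in degrees, forces in N, time in s.
With the tool pointing down it reaches from about 0.3 to 0.75 m from the base axis. Payload 8.5 kg.
Tool frame: the origin (TCP) lies where the fingers leave the gripper's body, on its centre line; the fingertips stand 64 mm ahead of it and the grasp point (between the pads) lies 45 mm ahead of it; z points along the fingers, y is the line along which they close (so a half turn about z gives the same grasp; the last joint's range is limited). The gripper opens to 88 mm and grips with 3 to 60 N. Pads are 18 mm wide; open, the fingers measure 123 mm over their backs; the gripper's body (75 mm by 187 mm) begins 45 mm behind the grasp point.
Start: joints at [-87.737, 21.807, 74.336, -0, 83.858, -12.336], TCP at [0.139, -0.532, 0.303] pointing down, gripper open.
Joint ranges: [-178.18, 178.18], [-50.72, 133.34], [12.68, 142.11], [-81.47, 261.47], [9.98, 163.14], [-165.26, 165.26]. Speed limits (degrees/s): [136.94, 136.94, 180, 180, 180, 180].

## Interface

Orientations are given as [roll, pitch, yaw] about the fixed x, y, z axes, in that order (R = Rz(yaw) Ry(pitch) Rx(roll)).
In Python, from station import manip, eyes gives the robot as it stands.
- The arm moves only by the tool carry_out, never from a script. Its arguments are lists of equal length, an entry for each row: "fingers": the closure in counts, from 0 (fully open) to 255 (shut); "travel": the shift along the tool's x, y, z in mm, a list of three; "yaw": the turn about the tool's z in degrees. In form: {"fingers": [fingers, ...], "travel": [[dx, dy, dz], ...], "yaw": [yaw, ...]}. A call has 1 to 10 rows; each row shifts and turns the commanded pose from where the row before left it, along the tool's axes as they then stand; what a row does not reach is not made up. A row lasts 1/12 s, in which the tool goes at most 41.7 mm and 7.16 degrees, less where a joint would pass 70% of its speed; a pose out of reach is approached as far as the arm can. A call is refused whole if a number of a shift passes 41.7 or a number of a turn 7.16, either way. A call with a gripper value outside its range is refused whole. The fingers move at their own pace and stop on an object; the grip force is fixed at half the most. Time passes only in rows, so rows that do not move let the fingers close. It gives the time, the measured TCP pose, the force, the opening and the grip force at its end, in the units of the state.
- manip.read_state(): the state, without advancing time (a new reading comes with each control period).
- eyes.grab_frame(name): name is "side" or "top"; returns the picture (400x640x3 uint8, red, green, blue); there is no depth.
- eyes.camera_model(name): a dict with "fx", "fy", "cx", "cy" (pixels), "k1" (the pictures are not rectified: a ray, as slopes to the right and down, at radius r is drawn at 1 + k1 r^2 times it, then the intrinsics apply), "world_to_cam" (4x4, takes a point from world to camera coordinates). Camera axes: x right, y down, z forward; pixel columns grow to the right and rows downward; lengths in m; the calibration is good to about 2 mm. A picture is of the moment at which its call begins. camera_model takes no time and is no camera call.
- manip.sign_off(): hands the job in; it is judged then, once.
Trained networks look in the newest picture that a camera, given by its name, has taken for a name from the list of things; names that differ only in an ending like _2 or _b are one class to them, and where a whole thing is asked for, a point or a joint stands for the part that bears it (a point fixed in the world has none). Each returns a list of dicts, best first, with "p" (0 to 1); they miss things now and then, are a little off and sometimes report something else, mostly with a low value. They report only what shows in the picture. A call takes as long as a camera call. They do not tell look-alikes from the thing itself.
- eyes.search_frame(camera, name): "at" ([column, row] as shares, 0 to 1, of the picture: columns of its width, rows of its height, amid what is visible of it).
- eyes.landmark_of(camera, name): "at" ([column, row] as shares, 0 to 1, of the picture: columns of its width, rows of its height: a listed point, or the origin of a listed thing).
The state is a dict: "t": time; "q": joint angles; "qd": joint speeds; "joint_efforts": joint torques, N m; "position": TCP position; "eef_rot": TCP orientation; "wrist_force": force on the tool from outside, world axes, zero at the start; "moment": the same for the moment, N m; "gripper_width": finger opening in m; "gripper_force": force on a finger pad.
Only numpy, scipy, OpenCV 4.12 (cv2) and the standard library are available. Lean on these libraries where they do the work, as an engineer would, in place of code of your own. Each camera call takes 0.05 s, during which the arm holds its last target. There are 200 camera calls.

## Working session

There is one attempt and no reset: what is moved stays moved. The work goes in short steps, Python scripts to look and compute and a tool call to move; the robot and the scene stay as the last step left them, time stands still between calls to the robot, and variables do not carry over. Pictures are saved under pics/ and viewed, at most 10 in all, crops included, and the job is handed in when it is done.

Besides the shell and the picture viewer there is one more tool, called after ">>>" by a JSON object that holds its "method" and its "body", one argument or row to a line. carry_out: Moves the arm, as the interface text tells. Its arguments: {"type":"object","properties":{"fingers":{"type":"array","items":{"type":"number"}},"travel":{"type":"array","items":{"type":"array","items":{"type":"number"}}},"yaw":{"type":"array","items":{"type":"number"}}},"required":["fingers","travel","yaw"]}

```bash
mkdir -p pics
cat > h.py <<'E'
import numpy as np, cv2
from station import manip, eyes
def ray(cam,uv):
    m=eyes.camera_model(cam); T=np.array(m["world_to_cam"])
    d=np.array([(uv[0]-m["cx"])/m["fx"],(uv[1]-m["cy"])/m["fy"]]); s=d.copy()
    for _ in range(20): s=d/(1+m["k1"]*(s@s))
    R=T[:3,:3]; o=-R.T@T[:3,3]; return o,R.T@np.array([s[0],s[1],1])
def onz(cam,uv,z):
    o,d=ray(cam,uv); return o+d*(z-o[2])/d[2]
def proj(cam,p):
    m=eyes.camera_model(cam); T=np.array(m["world_to_cam"])
    c=T[:3,:3]@np.array(p)+T[:3,3]; s=c[:2]/c[2]; s=s*(1+m["k1"]*(s@s))
    return np.array([s[0]*m["fx"]+m["cx"],s[1]*m["fy"]+m["cy"]])
E
python3 - <<'E'
from h import *
st=manip.read_state(); print({k:st[k] for k in("t","position","eef_rot","wrist_force","gripper_width")})
for c in("top","side"):
    im=eyes.grab_frame(c); cv2.imwrite(f"pics/{c}0.png",im[:,:,::-1])
    for n,z in(("proud_wheel_grip",.12),("seated_wheel_grip",.106),("spindle_left",.058),("spindle_right",.058)):
        for r in eyes.landmark_of(c,n)[:3]:
            uv=np.array(r["at"])*[640,400]; print(c,n,round(r["p"],2),uv.round(0),onz(c,uv,z).round(3))
E
```

```text
{'t': 0.0, 'position': array([ 0.13860342, -0.53204621,  0.30212667]), 'eef_rot': array([-1.79917596e+02, -1.82456302e-02,  1.45985544e+01]), 'wrist_force': array([0.74443051, 0.35614983, 0.28808954]), 'gripper_width': 0.08815158269228487}
top proud_wheel_grip 0.88 [236. 174.] [0.528 0.211 0.12 ]
top proud_wheel_grip 0.74 [293. 262.] [0.362 0.1   0.12 ]
top proud_wheel_grip 0.7 [321. 171.] [0.534 0.049 0.12 ]
top seated_wheel_grip 0.96 [397. 174.] [ 0.531 -0.099  0.106]
top spindle_left 0.84 [318. 173.] [0.537 0.055 0.058]
top spindle_right 0.96 [394. 175.] [ 0.534 -0.102  0.058]
side proud_wheel_grip 0.84 [262. 234.] [0.486 0.333 0.12 ]
side proud_wheel_grip 0.79 [289. 168.] [0.529 0.059 0.12 ]
side proud_wheel_grip 0.76 [370. 219.] [0.329 0.241 0.12 ]
side seated_wheel_grip 0.67 [303. 152.] [ 0.537 -0.08   0.106]
side spindle_left 0.82 [288. 192.] [0.538 0.04  0.058]
side spindle_right 0.8 [305. 168.] [ 0.539 -0.098  0.058]
```

View pics/top0.png

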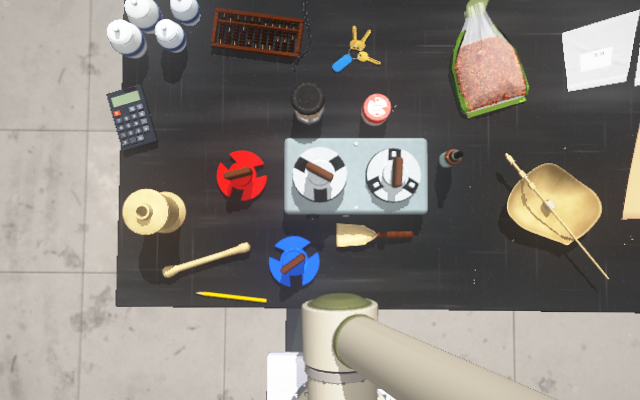

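View pics/side0.png

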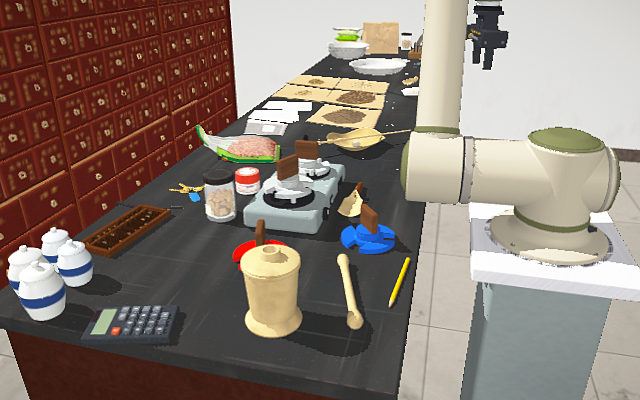

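Run:
```python
from h import *
im=cv2.imread("pics/top0.png")
cv2.imwrite("pics/crop0.png",cv2.resize(im[130:220,280:432],None,fx=5,fy=5,interpolation=cv2.INTER_CUBIC))
g=cv2.cvtColor(im,cv2.COLOR_BGR2HSV)
b,gr,r=[im[:,:,i].astype(int) for i in range(3)]
m=((r-b>35)).astype(np.uint8)
for x0,z in((290,.142),(365,.128)):
    s=np.zeros_like(m); s[145:205,x0:x0+60]=m[145:205,x0:x0+60]
    n,l,stt,c=cv2.connectedComponentsWithStats(s)
    i=1+np.argmax(stt[1:,4]); ys,xs=np.where(l==i)
    for zz in(z,z-.02):
      P=np.array([onz("top",(x,y),zz)[:2] for x,y in zip(xs,ys)])
      print(len(P),c[i],zz)
      (cx,cy),(w,h),a=cv2.minAreaRect((P*1000).astype(np.float32)); print("rect",cx,cy,w,h,a)
      u=np.linalg.svd(P-P.mean(0))[2][0]; print(P.mean(0),np.degrees(np.arctan2(u[1],u[0])))
print(np.linalg.inv(eyes.camera_model("top")["world_to_cam"])[:3,3])
```

```text
179 [319.20670391 170.11731844] 0.142
rect 534.1433715820312 51.9271240234375 53.978057861328125 11.468907356262207 62.13158416748047
[0.53407117 0.05194958] -117.56726139035855
179 [319.20670391 170.11731844] 0.12199999999999998
rect 536.3375244140625 51.961795806884766 55.33567810058594 11.75739860534668 62.1316032409668
[0.53626353 0.05198477] -117.56726139035855
184 [398.42391304 171.16847826] 0.128
rect 535.2383422851562 -97.32377624511719 11.96511459350586 53.192317962646484 87.38674926757812
[ 0.53489195 -0.09731183] 177.94337314491608
184 [398.42391304 171.16847826] 0.108
rect 537.4215698242188 -100.97866821289062 12.260845184326172 54.50703430175781 87.38675689697266
[ 0.53706667 -0.10096644] 177.94337314491608
[0.44690479 0.05055047 0.93718249]
```

View pics/crop0.png

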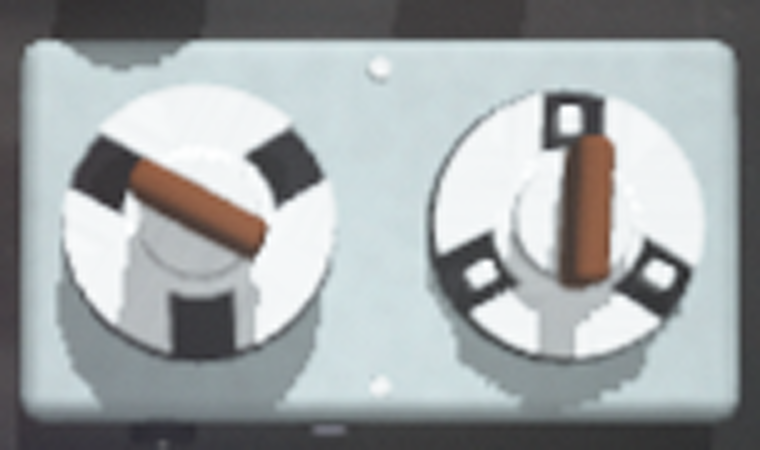

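>>> {"method": "carry_out", "body": {
  "fingers": [0,0,0,0,0,0,0,0,0,0],
  "travel": [
    [29.5,-25.9,0],
    [29.5,-25.9,0],
    [29.5,-25.9,0],
    [29.5,-25.9,0],
    [29.5,-25.9,0],
    [29.5,-25.9,0],
    [29.5,-25.9,0],
    [29.5,-25.9,0],
    [29.5,-25.9,0],
    [29.5,-25.9,0]
  ],
  "yaw": [0,0,0,0,0,0,0,0,0,0]
}}

```text
t: 1.33
position: [0.3594, -0.2055, 0.303]
eef_rot: [180.0, -0.0, 14.6]
wrist_force: [-0.0, -0.5, 0.1]
gripper_width: 0.0878
gripper_force: 0.0
```

>>> {"method": "carry_out", "body": {
  "fingers": [0,0,0,0,0,0,0,0],
  "travel": [
    [29.5,-25.9,0],
    [29.5,-25.9,0],
    [29.5,-25.9,0],
    [29.5,-25.9,0],
    [29.5,-25.9,0],
    [29.5,-25.9,0],
    [29.5,-25.9,0],
    [29.5,-25.9,0]
  ],
  "yaw": [0,0,0,0,0,0,0,0]
}}

```text
t: 2.0
position: [0.5357, 0.0548, 0.3029]
eef_rot: [180.0, -0.0, 14.6]
wrist_force: [0.4, -0.4, 0.7]
gripper_width: 0.0882
gripper_force: 0.0
```

>>> {"method": "carry_out", "body": {
  "fingers": [0,0,0,0,0,0,0,0],
  "travel": [
    [0,0,5],
    [0,0,5],
    [0,0,5],
    [0,0,5],
    [0,0,5],
    [0,0,5],
    [0,0,5],
    [0,0,0]
  ],
  "yaw": [-6.8,-6.8,-6.8,-6.8,-6.8,-6.8,-6.8,0]
}}

```text
t: 2.67
position: [0.5347, 0.0528, 0.2669]
eef_rot: [-179.9, 0.0, 62.4]
wrist_force: [-0.2, 0.4, 0.3]
gripper_width: 0.0876
gripper_force: 0.0
```

>>> {"method": "carry_out", "body": {
  "fingers": [0,0,0,0,0],
  "travel": [
    [0,0,30],
    [0,0,30],
    [0,0,24],
    [0,0,13],
    [0,0,0]
  ],
  "yaw": [0,0,0,0,0]
}}

```text
t: 3.08
position: [0.5341, 0.0528, 0.1684]
eef_rot: [-179.7, 0.1, 62.0]
wrist_force: [0.3, 0.4, -0.3]
gripper_width: 0.0883
gripper_force: 0.0
```

Run:
```python
from h import *
im=eyes.grab_frame("side")
cv2.imwrite("pics/s1.png",cv2.resize(im[100:240,230:360,::-1],None,fx=4,fy=4,interpolation=cv2.INTER_CUBIC))
```

```text
(no output)
```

View pics/s1.png

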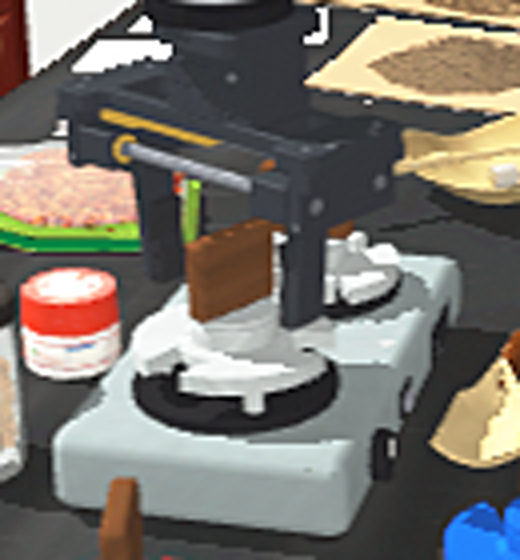

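The fingers straddle the proud wheel's bar. One lug of the left spindle shows below the disc at crop (255,400), full frame about (294,200), which gives the turning direction. Close while computing it.

Run:
```python
from h import *
c=np.array([.5345,.052,.064])
for a in range(0,360,15):
    p=c+.0465*np.array([np.cos(np.radians(a)),np.sin(np.radians(a)),0]); print(a,((proj("side",p)-[230,100])*4).round(0))
```

```text
0 [148. 357.]
15 [143. 366.]
30 [144. 376.]
45 [151. 385.]
60 [164. 393.]
75 [182. 398.]
90 [203. 402.]
105 [226. 403.]
120 [250. 402.]
135 [272. 398.]
150 [291. 391.]
165 [305. 383.]
180 [314. 374.]
195 [318. 365.]
210 [315. 355.]
225 [306. 347.]
240 [293. 340.]
255 [276. 335.]
270 [256. 332.]
285 [234. 331.]
300 [212. 332.]
315 [192. 336.]
330 [173. 341.]
345 [158. 349.]
```

>>> {"method": "carry_out", "body": {
  "fingers": [255,255,255,255,255,255,255,255],
  "travel": [
    [0,0,0],
    [0,0,0],
    [0,0,0],
    [0,0,0],
    [0,0,0],
    [0,0,0],
    [0,0,0],
    [0,0,0]
  ],
  "yaw": [0,0,0,0,0,0,0,0]
}}

```text
t: 3.8
position: [0.535, 0.0527, 0.1708]
eef_rot: [180.0, -0.0, 62.2]
wrist_force: [-0.5, -1.1, -0.3]
gripper_width: 0.0366
gripper_force: 0.0
```

>>> {"method": "carry_out", "body": {
  "fingers": [255,255,255,255,255,255,255,255],
  "travel": [
    [0,0,0],
    [0,0,0],
    [0,0,0],
    [0,0,0],
    [0,0,0],
    [0,0,0],
    [0,0,0],
    [0,0,0]
  ],
  "yaw": [0,0,0,0,0,0,0,0]
}}

```text
t: 4.47
position: [0.535, 0.0527, 0.1707]
eef_rot: [-180.0, 0.0, 62.2]
wrist_force: [0.6, -0.0, -1.1]
gripper_width: 0.0138
gripper_force: 30.0
```

>>> {"method": "carry_out", "body": {
  "fingers": [255,255,255,255,255,255,255,255,255],
  "travel": [
    [0,0,1],
    [0,0,0],
    [0,0,0],
    [0,0,0],
    [0,0,0],
    [0,0,0],
    [0,0,0],
    [0,0,0],
    [0,0,0]
  ],
  "yaw": [0,-6,-6,-6,-6,-6,-6,-6,0]
}}

```text
t: 5.22
position: [0.5355, 0.0527, 0.1706]
eef_rot: [179.9, 0.0, 104.5]
wrist_force: [-0.1, -0.3, 4.7]
gripper_width: 0.014
gripper_force: 30.0
```

>>> {"method": "carry_out", "body": {
  "fingers": [255,255,255,255,255,255,255],
  "travel": [
    [0,0,1],
    [0,0,1],
    [0,0,0],
    [0,0,0],
    [0,0,0],
    [0,0,0],
    [0,0,0]
  ],
  "yaw": [0,0,-3,-3,-3,-3,0]
}}

```text
t: 5.8
position: [0.5348, 0.0528, 0.1676]
eef_rot: [-180.0, -0.0, 116.3]
wrist_force: [0.3, -0.4, -3.3]
gripper_width: 0.0136
gripper_force: 30.0
```

>>> {"method": "carry_out", "body": {
  "fingers": [255,255,255,255,255,255,255],
  "travel": [
    [0,0,1],
    [0,0,1],
    [0,0,2],
    [0,0,2],
    [0,0,2],
    [0,0,1],
    [0,0,0]
  ],
  "yaw": [-2,-2,0,0,0,0,0]
}}

```text
t: 6.38
position: [0.5349, 0.0528, 0.1584]
eef_rot: [-180.0, -0.0, 120.2]
wrist_force: [-0.3, 0.1, -2.3]
gripper_width: 0.0141
gripper_force: 30.0
```

>>> {"method": "carry_out", "body": {
  "fingers": [255,255,255,255,255],
  "travel": [
    [0,0,1],
    [0,0,1],
    [0,0,1],
    [0,0,1],
    [0,0,0]
  ],
  "yaw": [0,0,0,0,0]
}}

```text
t: 6.8
position: [0.5345, 0.0532, 0.1566]
eef_rot: [180.0, 0.0, 120.2]
wrist_force: [-9.9, 3.8, 17.1]
gripper_width: 0.0132
gripper_force: 30.0
```

>>> {"method": "carry_out", "body": {
  "fingers": [255,0,0,0,0,0,0,0,0,0],
  "travel": [
    [0,0,-2],
    [0,0,0],
    [0,0,0],
    [0,0,0],
    [0,0,0],
    [0,0,0],
    [0,0,0],
    [0,0,0],
    [0,0,0],
    [0,0,0]
  ],
  "yaw": [0,0,0,0,0,0,0,0,0,0]
}}

```text
t: 7.63
position: [0.535, 0.0527, 0.1567]
eef_rot: [-180.0, -0.0, 120.2]
wrist_force: [-0.1, 0.6, -0.9]
gripper_width: 0.0714
gripper_force: 0.0
```

>>> {"method": "carry_out", "body": {
  "fingers": [0,0,0,0,0,0,0,0,0,0],
  "travel": [
    [0,0,0],
    [0,0,-5],
    [0,0,-15],
    [0,0,-30],
    [0,0,-30],
    [0,0,-30],
    [0,0,-30],
    [0,0,-30],
    [0,0,0],
    [0,0,0]
  ],
  "yaw": [0,0,0,0,0,0,0,0,0,0]
}}

```text
t: 8.47
position: [0.535, 0.0528, 0.3282]
eef_rot: [179.8, 0.1, 120.2]
wrist_force: [0.1, -0.7, -0.7]
gripper_width: 0.0881
gripper_force: 0.0
```

Run:
```python
from h import *
im=eyes.grab_frame("side")
cv2.imwrite("pics/s2.png",cv2.resize(im[100:240,230:360,::-1],None,fx=4,fy=4,interpolation=cv2.INTER_CUBIC))
```

```text
(no output)
```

View pics/s2.png

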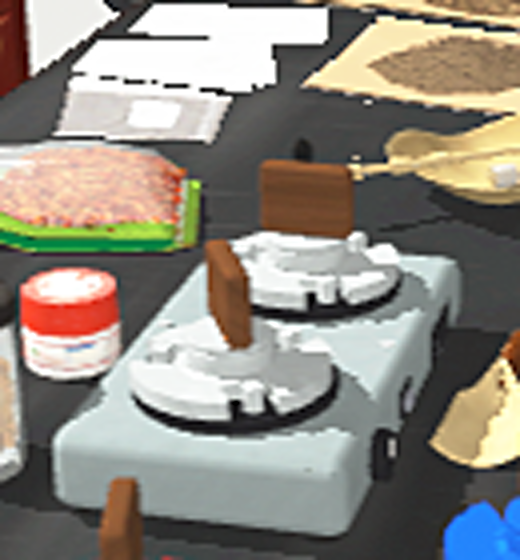

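Run:
```python
from h import *
im=eyes.grab_frame("side")[:,:,::-1]
o=cv2.resize(im[130:220,250:340],None,fx=6,fy=6,interpolation=cv2.INTER_CUBIC)
for cy in(.0525,-.0975):
  for z,col in((.068,(0,0,255)),(.058,(0,255,0))):
    P=[(proj("side",[.535+.054*np.cos(a),cy+.054*np.sin(a),z])-[249.5,129.5])*6 for a in np.linspace(0,6.28,90)]
    cv2.polylines(o,[np.int32(P)],True,col,1)
cv2.imwrite("pics/s3.png",o)
```

```text
(no output)
```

View pics/s3.png

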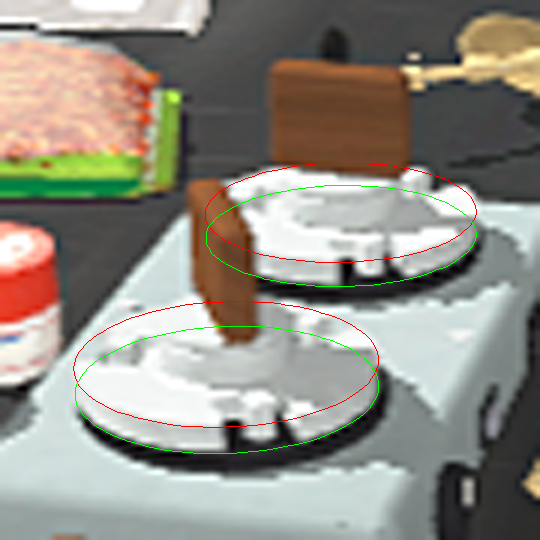

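The predicted seated disc outlines match both wheels: the underside (green) sits at z = 58 mm, with lugs showing above each disc. The wheel is home.

```bash
python3 -c "
from station import manip
print(manip.sign_off())"
```

```text
the job is handed in; nothing more can be done
None
```

The proud wheel, on the left spindle, is turned home flat on its drive plate and released; I did not touch the other wheel, and the job was handed in about 8.5 s into the 29 s limit.

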